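# Release the index pin and run the drill-jig carriage under the bush

## Task

The sliding drill jig is locked at its loading place. Using only your closed fingertips, hold the thumb bar down so that the spring index pin drops out of the carriage, and with the bar still down push the carriage by its push plate until it is fully home against the end stop, with the brass blank under the drill bush; then let go so that the pin springs back up and locks it there. Grip and lift nothing, leave the blank lying in its nest, and leave the things round the jig where they are.

Things in the scene. Friction and masses are not known exactly. Their poses are not given: they have to be found in the camera images.
- drill_jig: sliding drill jig bolted to the bench: dark steel base 190 x 63 mm, 20 mm thick. Origin on the bench under the middle of the slide, z up, +x = the way the carriage travels, loading to drilling place; +y = operator's side with the thumb bar (jig reaches from y -54 to 76). A column behind the slide, x 27 to 57, carries the bush plate, top 57 mm up, y -54 to 13. End stop x 75 to 88, 38 mm high
- carriage (a joint): travel (m) of the aluminium carriage (92 mm long, top 32 mm above the bench) along the jig's +x: 0 (within 1 mm) at the loading place, 0.070 fully home at the end stop. Drag about 2 N. Its flange on the operator's side has two notches 12 mm wide, 70 mm apart; with the 9 mm index pin up in a notch it can move only 1.5 mm
- thumb_bar (a joint): how far (m) the steel thumb bar with its index pin is pressed down: 0 up, 0.011 at the bottom stop; the pin is clear of the notch from 0.0065. Spring 2.5 N at the top, 5.3 N at the bottom. It moves straight down wherever it is pressed and springs up when let go
- thumb_pad (a point): on the thumb bar's top face, middle of its ribbed stretch; 17 mm behind the push plate at the loading place, 36 mm above the bench when up. The bar is flat, 30 mm wide (15 each side), from 31 mm behind to 121 mm ahead of this point along the jig's x, so a fingertip can stay on it for the whole travel. Only two 12 mm screw heads, 3 mm high, stand on it, 19 mm behind and 109 mm ahead
- push_face (a point): on the carriage's upright push plate, on the face to push, which looks to the jig's -x; 47 mm above the bench, at the same jig y (57 mm) as thumb_pad. The plate, 7 mm thick, overhangs the whole width of the bar and reaches from 40 to 58 mm above the bench: a fingertip on the bar behind it meets this face when moved along the jig's +x. Moves with the carriage
- brass_blank: loose brass blank 32 x 50 x 10 mm, origin at the centre of its underside; lies between six 7 mm dowels (1.5 mm play each side) on the carriage top, 32 mm above the bench, and rides with it
- pin_vice: loose pin vice, 10 mm thick, 90 mm long, lying on the bench at the operator's side of the jig, to be left alone; origin at mid-length, on the bench
- collet_lying: loose steel collet 11 x 36 mm lying on the bench by the jig's -x end, to be left alone; origin at its middle, on the bench
- small_tin: loose round parts tin 37 mm across, 20 mm high, beyond the end stop, to be left alone; origin under its centre
- tweezers_a: loose steel tweezers 122 mm long lying near the front edge of the bench, to be left alone; origin at mid-length
- loupe: loose black eye loupe, 41 mm across, 38 mm high, at the right of the bench, to be left alone; origin under its centre
- dust_blower: loose dark red rubber dust blower, 54 mm across, 103 mm high, at the back, to be left alone; origin under its centre
- drill_bush (a point): top of the round drill bush in the bush plate, fixed to the jig at x 42, y -3 mm, 63 mm above the bench, the jig's highest point
- index_pin (a point): top of the index pin (9 mm, upright, part of the thumb bar; 33 mm above the bench when up). When it is under the flange between the notches the flange keeps it down; it springs up by itself when the second notch comes over it at carriage travel 0.070 (within 1.5 mm) and nothing presses the bar
Not all that is in view belongs to the job. There is more than one size of the brass_blank; the one meant has the size given above.

How it is judged:
By the outcome, as a careful person would: the job done as asked, in the order asked, and still so for the second after the job is handed in, with the robot touching nothing.
It also fails if it takes over 32 s, if anything falls off the work surface, if the arm or the gripper's body presses on something with over 40 N, if the wrist force passes 120 N, or if a joint passes its speed limit or range.

## Robot

A 6-joint arm with a two-finger parallel gripper is mounted at the origin on a cart in front of the work surface, level with it; the furniture and walls round the work are solid. World frame = base frame: x ahead of the robot, y to its left, z up, the work surface at z = 0. Lengths are in mm, angles in rad, forces in N, time in s.
With the tool pointing down it reaches from about 350 to 975 mm from the base axis. Payload 4.9 kg.
Tool frame: the origin (TCP) lies on the centre line of the jaws, within the pads' length; the fingertips stand 19 mm ahead of it and the grasp point (between the pads) is the TCP; z points along the fingers, y is the line along which they close (so a half turn about z gives the same grasp; the last joint's range is limited). The gripper opens to 85 mm and grips with 20 to 120 N. Pads are 22 mm wide; open, the fingers measure 114 mm over their backs; the gripper's body (76 mm by 85 mm) begins 54 mm behind the grasp point. The pads swing forward as they close: fully open they stand 13 mm farther back than shut.
Start: joints at [1.139, 0.053, 1.613, -0, 1.476, -0.119], TCP at [192.317, 594.656, 217.304] pointing down, gripper open.
Joint ranges: [-3.01, 3.01], [-1.01, 2.22], [0.06, 2.58], [-1.02, 4.17], [0.09, 2.62], [-3.14, 3.14]. Speed limits (rad/s): [2.57, 2.57, 3.14, 3.14, 3.14, 3.14].

## Interface

Orientations are given as a 3x3 rotation matrix whose columns are the frame's x, y, z axes.
In Python, from workcell import * gives the robot as it stands. The module is installed in compiled form; this text tells all that it offers.
- The arm moves only by the shell command python3 -m jog 'ROWS' [FORCE]. ROWS is JSON, a list that holds one entry, the list of rows, each a list of 7 numbers: the turn, a rotation vector about the tool's x, y, z normalised to -1 to 1, where 1 is pi rad, then the shift along the tool's x, y, z normalised to -1 to 1, where 1 is 0.12 m, then the finger opening in mm, from 0 to 85.4. In form: [[[wx, wy, wz, x, y, z, fingers], ...]]. A call has 1 to 20 rows; each row is the pose to reach, as a shift and turn from the pose commanded when the call began, along the tool's axes at that moment, turning the shorter way round; what a row does not reach only later rows make up. A row lasts 1/10 s, in which the tool goes at most 50 mm and 8.59 degrees, less where a joint would pass 70% of its speed; a pose out of reach is approached as far as the arm can. A call with a number of a shift or a turn outside -1 to 1 is refused whole. A call with a gripper value outside its range is refused whole. The fingers move at their own pace and stop on an object; FORCE is the grip in N (left out, the last holds). Time passes only in rows, so rows that repeat a pose let the fingers close. It gives the time, the measured TCP pose, the force, the opening and the grip force at its end, in the units of the state.
- state(): the state, without advancing time (a new reading comes with each control period).
- read_camera(name): name is "side" or "top"; returns (picture, depth): 400x640x3 uint8, red, green, blue; 400x640 float32, mm along the optical axis (not along the pixel's ray), 0 where there is no reading.
- camera_info(name): a dict with "camera_matrix" (3x3 intrinsics, pixels), "dist_coeffs" ([k1, k2, p1, p2, k3] as OpenCV has them; the pictures are not rectified), "rvec" (rotation vector, rad) and "tvec" (3), from world to camera coordinates, as OpenCV has them. Camera axes: x right, y down, z forward; pixel columns grow to the right and rows downward; lengths in mm; the calibration is good to about 2 mm. A picture is of the moment at which its call begins. camera_info takes no time and is no camera call.
- sign_off(): hands the job in; it is judged then, once.
The state is a dict: "t": time; "joints": joint angles; "joint_velocities": joint speeds; "joint_torque": joint torques, N m; "position": TCP position; "eef_rot": TCP orientation; "ft_force": force on the tool from outside, world axes, zero at the start; "torque": the same for the moment, N m; "width": finger opening in mm; "grasp_force": force on a finger pad.
Only numpy, scipy, OpenCV 4.12 (cv2) and the standard library are available. Lean on these libraries where they do the work, as an engineer would, in place of code of your own. Each camera call takes 0.05 s, during which the arm holds its last target. There are 200 camera calls.

## Working session

There is one attempt and no reset: what is moved stays moved. The work goes in short steps, Python scripts to look and compute and a shell command to move; the robot and the scene stay as the last step left them, time stands still between calls to the robot, and variables do not carry over. Pictures are saved under pics/ and viewed, at most 10 in all, crops included, and the job is handed in when it is done.

```bash
mkdir -p pics; cat > h.py <<'E'
from workcell import *
import numpy as np, cv2
def cam(n):
    c=camera_info(n); K=np.array(c["camera_matrix"],float); d=np.array(c["dist_coeffs"],float)
    R=cv2.Rodrigues(np.array(c["rvec"],float))[0]; t=np.array(c["tvec"],float).reshape(3)
    return K,d,R,t
def ray(n,uv):
    K,d,R,t=cam(n); p=cv2.undistortPoints(np.array(uv,float).reshape(-1,1,2),K,d).reshape(-1,2)
    return (R.T@np.c_[p,np.ones(len(p))].T).T, -R.T@t
def on_z(n,uv,z):
    r,o=ray(n,uv); return o+r*((z-o[2])/r[:,2])[:,None]
def cloud(n,dep):
    h,w=dep.shape; uv=np.stack(np.meshgrid(np.arange(w),np.arange(h)),-1).reshape(-1,2)
    r,o=ray(n,uv); K,d,R,t=cam(n); zc=(R@r.T)[2]
    return (o+r*(dep.reshape(-1)/zc)[:,None]).reshape(h,w,3)
def proj(n,P):
    c=camera_info(n); return cv2.projectPoints(np.array(P,float).reshape(-1,1,3),np.array(c["rvec"],float),np.array(c["tvec"],float),np.array(c["camera_matrix"],float),np.array(c["dist_coeffs"],float))[0].reshape(-1,2)
E
python3 - <<'E'
from h import *
for n in("top","side"):
    p,d=read_camera(n); cv2.imwrite(f"pics/{n}0.png",p[:,:,::-1]); np.save(n+"0.npy",d)
    K,dd,R,t=cam(n); print(n,(-R.T@t).round(),R[2].round(2),K[0,0])
s=state();print(s["t"],s["position"],np.round(s["eef_rot"],3),s["width"],s["ft_force"])
E
```

```text
top [ 254.   17. 1211.] [ 0.22 -0.01 -0.98] 446.0773235052956
side [  203. -1004.   530.] [ 0.27  0.87 -0.42] 387.8262322336903
0.1 [192.05972909 594.14091336 216.21151574] [[-0.951  0.308 -0.001]
 [ 0.308  0.951 -0.002]
 [ 0.    -0.002 -1.   ]] 85.28639950084224 [-0.13698511  0.33663882  0.06314149]
```

View pics/top0.png

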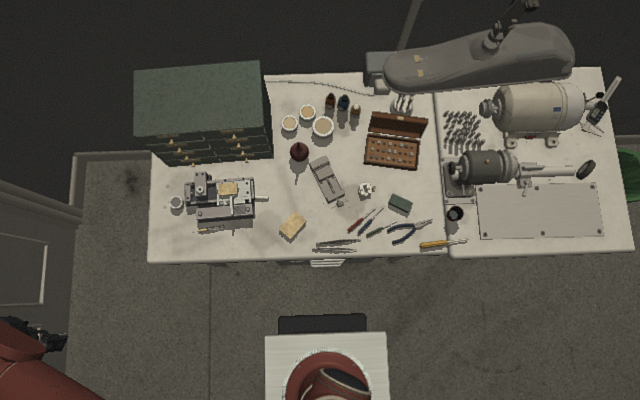

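View pics/side0.png

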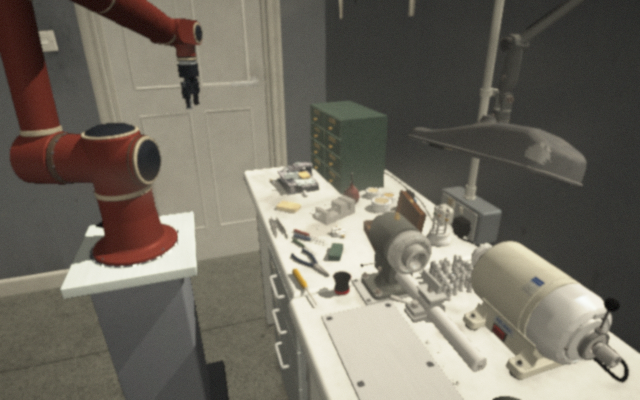

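The top view shows the jig at about (222,198). The tin at (176,203) is at its +x end, so travel goes towards image left, and the thumb bar is on the near side at about (225,212). The blank is at (229,188). Next I'll enlarge the jig and measure it.

```bash
python3 - <<'E'
from h import *
p=cv2.imread("pics/top0.png"); c=p[160:240,165:275]
cv2.imwrite("pics/crop0.png",cv2.resize(c,None,fx=7,fy=7,interpolation=cv2.INTER_CUBIC))
X=cloud("top",np.load("top0.npy"))
for r in range(168,238,3): print(r,' '.join("%3d"%X[r,c,2] for c in range(180,276,3)))
E
```

```text
168   3  -2   1   4  -1   0  -2   0   0  -1   1   0   0   2  -1  -4   0   0  -3   0   2   2   3  -2   0  -3   0 1211   1   3   0   1
171   2   2   1   0   1   1  -2  57  57   0  -5  -3   4  -2   0   0   0   0   0   2  -1   1   0   0   0   1  -2  -3  -2   0   2   0
174  -7  -1   0   0  -2  58  57  57  59  29  -2   0   2  -4   3   0  -2  -1  -3  -1   0   0  -1  -2   0  -6  -1  -2  -3   0   0   0
177  -6   3  -1  -3   0  54  58  55  59 1211  17   0   0  -1   1   0   0  -1  -3   0   3  36  29  29  31   1   4   1   0   2  -2  -2
180  -3   4   0  -1   2  57  54  58  49  26  32  32  30  30  32  33  32  30  33  30  30  31  32  30  23   1   0   2  -3  -2   2   0
183  -1   4  44  37  35  57  55  52  60  31  28  25  27  29  42  43  39  44  41  33  34  31  35  28  26   0   0  -3  -5   0   1  -1
186   4   6  36  36  19  55  62  60  57  20  17  19  36  41  40  40  43  40  38  34  31  34  33  27  30   2   2  -2  -1  -6  -1   1
189  -1  -6  38  31  17  56  62  65  52  21  21  18  31  45  37  40  43  40  42  36  33  29  30  37  30  -2   2   0 1211  -1   0   0
192  -1   3  37  39  19  54  63  59  54  
[... 1373 characters left out ...]
 -6   1   1  -2   0  -3   2   2  -1  -3
225  -2   0   0   0   3  -2  -1  -2   0   0   1  -4   0  11  10  -3  -2   1   2   0   0   1   0  -1  -2  -1   0   0   1   1  -4   0
228   3  -1  -2  -1  -2  -1   1   1   3   7   8  12 1211   3  -1  -5  -1  -1   0   0   0   1  -2  -1  -3   1  -2  -1   1   2  -1   0
231   0  -1  -4   0   0   6   6   7   7  -1   0   1  -3  -2   0   0   2   1   0  -2   0   0  -2   0   3   5   1   1  -1   2   0   2
234  -2   2   4  -2   1   1  -1  -2   0   0   0   0   1  -1   0   0   0   1   4  -2   1  -1   1   1  -3  -1  -2  -5  -1  -1   0   0
237  -3   0  -1   0  -1  -2   0  -1   2  -2   3   1   0   0  -1   4   0   0   3  -2  -2   0   1  -2  -1   1  -1   0  -1  -1  -1   0
```

View pics/crop0.png

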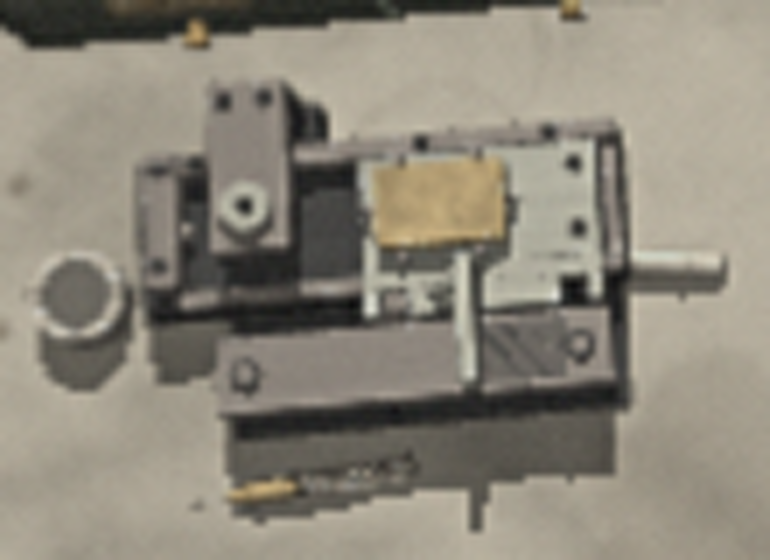

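```bash
cat >> h.py <<'E'
def fit(A,B):
    a=A.mean(0);b=B.mean(0);H=(A-a).T@(B-b); th=np.arctan2(H[0,1]-H[1,0],H[0,0]+H[1,1]); c,s=np.cos(th),np.sin(th)
    R=np.array([[c,-s],[s,c]]);return R,b-R@a,th
E
python3 - <<'E'
from h import *
def w(c,z): return on_z("top",[(np.array(c)+.5)/7-.5+[165,160]],z)[0]
names=dict(bush=((245,207),63),TL=((218,340),36),BL=((222,413),36),TR=((608,310),36),BR=((612,383),36),s1=((245,375),39),s2=((578,344),39),plateTop=((472,378),58),blank=((440,202),42),
 st1=((138,160),38),st2=((180,288),38))
P={k:w(*v) for k,v in names.items()}
for k in P: print(k,P[k].round(1))
px=-29.  # pad jig x, refined
best=None
for px in np.arange(-60,0,1.):
    J={'bush':(42,-3),'TL':(px+121,42),'BL':(px+121,72),'TR':(px-31,42),'BR':(px-31,72),'s1':(px+109,57),'s2':(px-19,57)}
    A=np.array([J[k] for k in J],float);B=np.array([P[k][:2] for k in J]);R,t,th=fit(A,B);res=B-(A@R.T+t);e=(res**2).sum()
    if best is None or e<best[0]: best=(e,px,R,t,th,res)
e,px,R,t,th,res=best
print("padx",px,"jig",t.round(1),"ang",np.degrees(th).round(2),"\n",res.round(1))
for k in('plateTop','blank','st1','st2'): print(k,(R.T@(P[k][:2]-t)).round(1))
pad=R@[px,57]+t; print("pad",pad.round(1), "dist",np.hypot(*pad).round())
np.savez("jig.npz",R=R,t=t,px=px,th=th)
E
```

```text
bush [534.7 317.6  63. ]
TL [489.2 333.8  36. ]
BL [460.7 331.6  36. ]
TR [495.9 183.9  36. ]
BR [467.4 182.5  36. ]
s1 [474.6 322.3  39. ]
s2 [482.4 195.   39. ]
plateTop [467.1 231.9  58. ]
blank [539.3 247.8  42. ]
st1 [561.1 366.3  38. ]
st2 [509.7 348.5  38. ]
padx -59.0 jig [534.5 275.2] ang 92.94 
 [[-0.6  0.3]
 [-0.2 -1.1]
 [ 1.3 -1.8]
 [-1.2  0.8]
 [ 0.2  0.9]
 [-0.4  0.2]
 [ 0.9  0.7]]
plateTop [-39.7  69.6]
blank [-27.6  -3.4]
st1 [ 89.6 -31.2]
st2 [74.5 21. ]
pad [480.6 213.3] dist 526.0
```

```bash
cat > go.py <<'E'
from h import *
import sys
# args: pad-relative jig x, jig y, tip z -> prints normalized turn+shift from measured pose
j=np.load("jig.npz");R,t,th=j["R"],j["t"],float(j["th"])
ox,y,z=map(float,sys.argv[1:4])
T=np.r_[R@[float(j["px"])+ox,y]+t,z+19]
s=state();E=np.array(s["eef_rot"]);d=E.T@(T-s["position"])
G=np.array([[np.cos(th),np.sin(th),0],[np.sin(th),-np.cos(th),0],[0,0,-1.]])
rv=cv2.Rodrigues(E.T@G)[0].ravel()
print("t",round(s["t"],2),"target",T.round(1),"turn",(rv/np.pi).round(4),"deg",np.degrees(rv).round(1),"shift mm",d.round(1),"norm",(d/120).round(4),"tipjig",(R.T@(np.array(s["position"])[:2]-t)-[float(j["px"]),0]).round(1),"tipz",round(s["position"][2]-19,1),"F",np.round(s["ft_force"],1),"w",round(s["width"],1),"q",np.round(s["joints"],2))
E
python3 go.py 3 60 120
```

```text
t 0.1 target [477.5 216.2 139. ] turn [-6.000e-04  3.000e-04  3.841e-01] deg [-0.1  0.  69.1] shift mm [-387.9 -271.7   77.6] norm [-3.2323 -2.2641  0.6467] tipjig [395.1 325.6] tipz 197.2 F [-0.1  0.3  0.1] w 85.3 q [ 1.14  0.05  1.61  0.    1.48 -0.12]
```

```bash
python3 -m jog '[[[0,0,0,-1,-0.7,0,0],[0,0,0,-1,-0.7,0,0],[0,0,0,-1,-0.7,0,0],[0,0,0,-1,-0.7,0,0],[0,0,0,-1,-0.7,0,0]]]' 30
python3 -m jog '[[[0,0,0,-1,-0.7,0,0],[0,0,0,-1,-0.7,0,0],[0,0,0,-1,-0.7,0,0],[0,0,0,-1,-0.7,0,0],[0,0,0,-1,-0.7,0,0]]]'
python3 go.py 3 60 120
```

```text
t: 0.6
position: [281.1, 477.0, 217.0]
eef_rot: [[-0.951, 0.31, -0.001], [0.31, 0.951, -0.0], [0.001, -0.0, -1.0]]
ft_force: [-0.2, 0.4, -0.5]
width: 12.4
grasp_force: 0.0
t: 1.1
position: [369.0, 361.2, 217.1]
eef_rot: [[-0.951, 0.308, -0.001], [0.308, 0.951, 0.0], [0.001, 0.0, -1.0]]
ft_force: [-0.3, -0.2, 0.1]
width: -0.2
grasp_force: 0.0
t 1.1 target [477.5 216.2 139. ] turn [-1.000e-04 -3.000e-04  3.839e-01] deg [-0.  -0.  69.1] shift mm [-148.  -104.6   78. ] norm [-1.2334 -0.8714  0.65  ] tipjig [153.5 160.9] tipz 198.1 F [-0.3 -0.2  0.1] w -0.2 q [ 0.63 -0.21  1.86  0.    1.49 -0.63]
```

```bash
python3 -m jog '[[[0,0,0.384,-0.95,-0.87,0.2,0],[0,0,0.384,-0.95,-0.87,0.2,0],[0,0,0.384,-0.95,-0.87,0.2,0],[0,0,0.384,-0.95,-0.87,0.2,0],[0,0,0.384,-0.95,-0.87,0.2,0],[0,0,0.384,-0.95,-0.87,0.2,0],[0,0,0.384,-0.95,-0.87,0.2,0],[0,0,0.384,-0.95,-0.87,0.2,0],[0,0,0.384,-0.95,-0.87,0.2,0],[0,0,0.384,-0.95,-0.87,0.2,0]]]'
python3 go.py 3 60 80
```

```text
t: 2.1
position: [444.8, 227.9, 193.2]
eef_rot: [[-0.057, 0.998, -0.0], [0.998, 0.057, 0.0], [0.0, -0.0, -1.0]]
ft_force: [-0.3, 0.7, 0.4]
width: 0.2
grasp_force: 0.0
t 2.1 target [477.5 216.2  99. ] turn [-0.0001 -0.0001  0.0018] deg [-0.  -0.   0.3] shift mm [-13.6  31.9  94.2] norm [-0.1132  0.2662  0.7847] tipjig [16.4 92. ] tipz 174.2 F [-0.3  0.7  0.4] w 0.2 q [ 0.32 -0.24  1.92  0.    1.45  0.27]
```

```bash
python3 -m jog '[[[0,0,0.002,-0.11,0.265,0.2,0],[0,0,0.002,-0.11,0.265,0.6,0],[0,0,0.002,-0.11,0.265,0.87,0],[0,0,0.002,-0.11,0.265,0.87,0],[0,0,0.002,-0.11,0.265,0.87,0]]]'
python3 go.py 3 60 36
python3 - <<'E'
from h import *
p,d=read_camera("top"); a=cv2.resize(p[170:225,190:265,::-1],None,fx=8,fy=8,interpolation=cv2.INTER_CUBIC)
p,d=read_camera("side"); b=cv2.resize(p[140:200,260:335,::-1],None,fx=8,fy=8,interpolation=cv2.INTER_CUBIC)
cv2.imwrite("pics/top1.png",a);cv2.imwrite("pics/side1.png",b)
E
```

```text
t: 2.6
position: [477.5, 215.4, 89.1]
eef_rot: [[-0.047, 0.999, -0.001], [0.999, 0.047, -0.0], [-0.0, -0.001, -1.0]]
ft_force: [-0.1, -0.5, 1.1]
width: -0.2
grasp_force: 0.0
t 2.6 target [477.5 216.2  55. ] turn [-0.0003  0.     -0.0012] deg [-0.   0.  -0.2] shift mm [ 0.7 -0.  34.1] norm [ 6.000e-03 -1.000e-04  2.838e-01] tipjig [ 2.3 60. ] tipz 70.1 F [-0.1 -0.5  1.1] w -0.2 q [ 0.28 -0.07  1.96  0.    1.26  0.23]
```

View pics/top1.png

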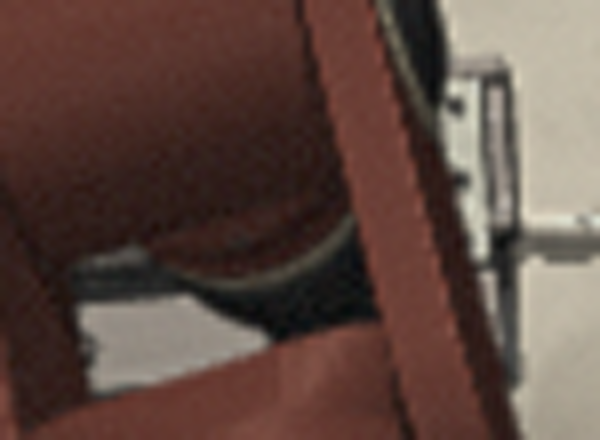

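View pics/side1.png

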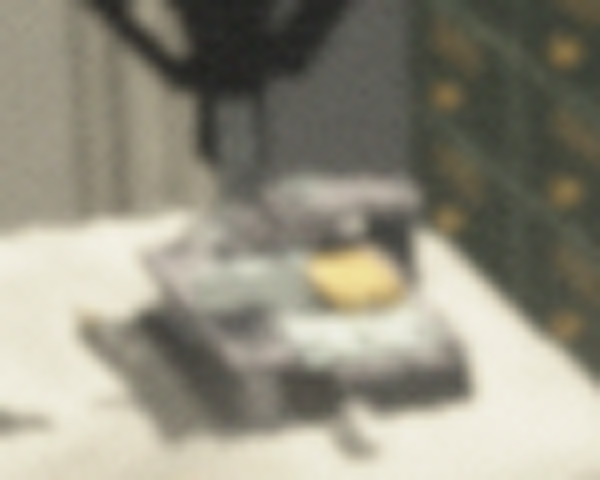

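The arm hides the bar in the top view. The side view shows the shut fingertips, at about (235,150) in the crop, right above the bar and clear of the bush plate. The blank is still in its nest at (355,280). I'll lower until I feel contact.

```bash
python3 -m jog '[[[0,0,0,0,0,0.12,0],[0,0,0,0,0,0.2,0],[0,0,0,0,0,0.26,0],[0,0,0,0,0,0.26,0],[0,0,0,0,0,0.26,0]]]'; python3 go.py 3 60 34
```

```text
t: 3.2
position: [477.6, 214.9, 57.3]
eef_rot: [[-0.045, 0.999, -0.001], [0.999, 0.045, -0.0], [-0.0, -0.001, -1.0]]
ft_force: [0.5, 0.1, 0.4]
width: -0.3
grasp_force: 0.0
t 3.2 target [477.5 216.2  53. ] turn [-0.0002  0.0001 -0.0019] deg [-0.   0.  -0.3] shift mm [ 1.3 -0.   4.3] norm [ 0.0106 -0.0003  0.0362] tipjig [ 1.7 60. ] tipz 38.3 F [0.5 0.1 0.4] w -0.3 q [ 0.28 -0.03  1.98 -0.    1.19  0.24]
```

```bash
python3 -m jog '[[[0,0,0,0,0,0.02,0],[0,0,0,0,0,0.035,0],[0,0,0,0,0,0.05,0],[0,0,0,0,0,0.05,0],[0,0,0,0,0,0.05,0]]]'; python3 go.py 3 60 27
```

```text
t: 3.7
position: [477.7, 215.0, 51.7]
eef_rot: [[-0.045, 0.999, -0.0], [0.999, 0.045, -0.0], [-0.0, -0.0, -1.0]]
ft_force: [0.8, -0.1, -0.7]
width: 0.0
grasp_force: 0.0
t 3.7 target [477.5 216.2  46. ] turn [-0.      0.     -0.0019] deg [-0.   0.  -0.3] shift mm [ 1.2 -0.2  5.7] norm [ 0.0097 -0.0019  0.0474] tipjig [ 1.8 59.8] tipz 32.7 F [ 0.8 -0.1 -0.7] w 0.0 q [ 0.28 -0.02  1.98  0.    1.18  0.24]
```

```bash
python3 -m jog '[[[0,0,0,0,0,0.015,0],[0,0,0,0,0,0.03,0],[0,0,0,0,0,0.03,0],[0,0,0,0,0,0.03,0]]]'
```

```text
t: 4.1
position: [477.7, 215.0, 48.0]
eef_rot: [[-0.045, 0.999, -0.0], [0.999, 0.045, -0.0], [-0.0, -0.0, -1.0]]
ft_force: [0.6, 0.3, 0.0]
width: -0.2
grasp_force: 0.0
```

```bash
python3 -m jog '[[[0,0,0,0,0,0.01,0],[0,0,0,0,0,0.02,0],[0,0,0,0,0,0.02,0],[0,0,0,0,0,0.02,0]]]'; python3 go.py 3 60 27
```

```text
t: 4.5
position: [477.7, 215.0, 45.6]
eef_rot: [[-0.045, 0.999, -0.0], [0.999, 0.045, -0.0], [-0.0, -0.0, -1.0]]
ft_force: [0.9, 0.2, 0.1]
width: 0.0
grasp_force: 0.0
t 4.5 target [477.5 216.2  46. ] turn [-0.      0.     -0.0019] deg [-0.   0.  -0.3] shift mm [ 1.2 -0.2 -0.4] norm [ 0.0098 -0.0018 -0.0029] tipjig [ 1.8 59.8] tipz 26.6 F [0.9 0.2 0.1] w 0.0 q [ 0.28 -0.01  1.98 -0.    1.17  0.24]
```

No force yet, although contact was expected at a TCP height of 55. I'll look closely before going lower.

```bash
python3 - <<'E'
from h import *
p,d=read_camera("side"); np.save("side2.npy",d)
j=np.load("jig.npz");R,t,px=j["R"],j["t"],float(j["px"])
q=p[:,:,::-1].copy()
x0,y0,f=268,150,12
b=cv2.resize(q[y0:y0+48,x0:x0+60],None,fx=f,fy=f,interpolation=cv2.INTER_CUBIC)
s=np.array(state()["position"])
def mark(P,col):
    for u in proj("side",[P]): cv2.circle(b,tuple(int(v) for v in ((u-[x0,y0]+.5)*f)),3,col,-1)
for X,Y in((-31,42),(-31,72),(121,42),(121,72)): mark(np.r_[R@[px+X,Y]+t,36],(0,0,255))
mark(s-[0,0,19],(0,255,0)); mark(np.r_[R@[px+17,72]+t,58],(255,0,0)); mark(np.r_[R@[px+17,42]+t,58],(255,0,0))
cv2.imwrite("pics/side2.png",b)
print([len(x) for x in [b]], s)
E
```

```text
[576] [477.7758422  215.02163121  45.71752066]
```

View pics/side2.png

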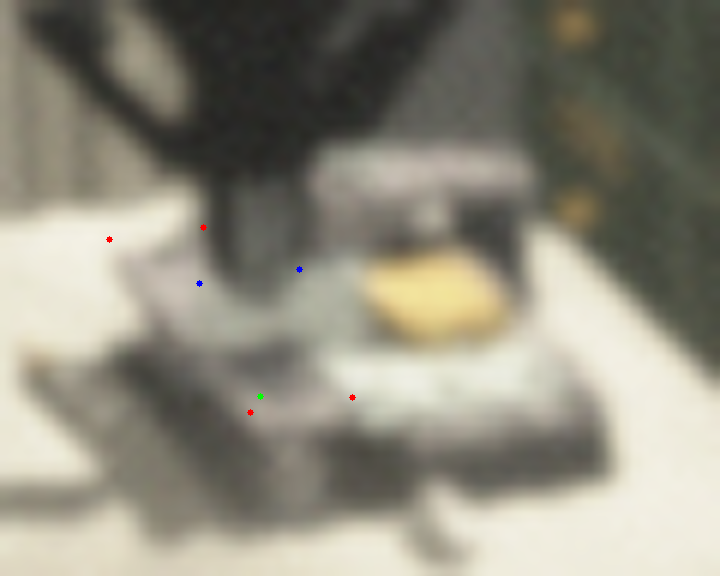

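```bash
python3 - <<'E'
from h import *
d=np.load("side2.npy");X=cloud("side",d)
j=np.load("jig.npz");R,t,px=j["R"],j["t"],float(j["px"])
for r in range(164,186):
    print(r,' '.join("%4d,%3d,%3d"%(*(R.T@(X[r,c,:2]-t)-[px,0]),X[r,c,2]) for c in range(282,299,2)))
print(proj("side",[np.array(state()["position"])-[0,0,k] for k in(19,-20,-54)]).round(1))
E
```

```text
164   -9, 84,101   -8, 77,100   -9, 70, 99  -10, 64, 98   -9, 57, 97  -12, 51, 98  107,  8, 53   95,  4, 56   91, -2, 56
165  843,-138,-211    7, 73, 91   -8, 70, 95   -5, 62, 93   -3, 55, 91   -7, 49, 92  100, 10, 51   96,  4, 52   90, -1, 53
166  830,-134,-212   13, 72, 85   -6, 70, 91  -14, 65, 93   -9, 57, 90   -3, 48, 87   91, 13, 51   82,  8, 53   89, -1, 49
167  247, 18, -3    9, 73, 83   -2, 69, 86   -7, 63, 87   -7, 57, 86   -5, 49, 84   95, 12, 45   88,  6, 47   82,  0, 48
168  178, 36, 17  176, 28, 17   -7, 71, 84  -10, 64, 84  -11, 58, 84   -6, 49, 81  134,  0, 27   91,  6, 42  134,-14, 25
169  182, 35, 11  163, 32, 18   -4, 70, 80  -11, 65, 81   -9, 57, 80   -7, 50, 78  127,  3, 26  137, -7, 21  134,-14, 21
170  112, 54, 34  112, 46, 33   -2, 69, 75   -7, 64, 76  -12, 58, 77   -5, 49, 74  139,  0, 17  134, -6, 18  135,-14, 16
171  102, 56, 34  102, 49, 32    0, 69, 71  -12, 66, 75  -12, 58, 74   -5, 50, 70  134,  1, 15  131, -5, 15  127,-12, 15
172   95, 58, 32   92, 52, 33   -1, 70, 68   -8, 65, 69   -9, 58, 69   -8, 51, 67   22, 34, 54   18, 28, 55  113, -7, 17
173   8
[... 912 characters left out ...]
 7, 47, 32   11, 39, 29   13, 31, 27   10, 24, 27
181   84, 63,  2   26, 71, 25    2, 70, 33    3, 63, 32   -4, 58, 34    0, 50, 31   -2, 43, 31    4, 34, 27    0, 28, 28
182   76, 65,  1   77, 57,  0   -5, 72, 33   -7, 66, 33   -5, 58, 31  -14, 54, 34  -15, 47, 33  -12, 39, 30   -5, 30, 26
183   67, 68,  1   61, 62,  3   -2, 72, 28  -12, 68, 31  -22, 63, 34  -22, 56, 33  -17, 48, 30  -23, 42, 31   -9, 31, 24
184   56, 71,  2   51, 65,  3   53, 57,  1  -21, 70, 31  -25, 64, 32  -29, 58, 33  -27, 51, 31  -27, 44, 29  -24, 36, 27
185   50, 73,  0   48, 66,  0   46, 59,  0  -27, 72, 30  -29, 65, 30  -31, 59, 30  -28, 51, 27  -31, 45, 28  -24, 36, 23
[[289.2 182.5]
 [288.7 172. ]
 [288.2 162.5]]
```

The depth data shows the fingertip centred over the bar (x about +4, y 50–71) and behind the plate, but its tip is at about z 57, not 27. The fingers therefore end about 30 mm higher than the nominal 19 mm suggests. I'll keep descending by force, shifted 2 mm back from the plate.

```bash
python3 -m jog '[[[0,0,0,-0.017,0,0.03,0],[0,0,0,-0.017,0,0.06,0],[0,0,0,-0.017,0,0.09,0],[0,0,0,-0.017,0,0.09,0],[0,0,0,-0.017,0,0.09,0]]]'; python3 go.py 3 60 27
python3 - <<'E'
from h import *
p,d=read_camera("side");X=cloud("side",d)
j=np.load("jig.npz");R,t,px=j["R"],j["t"],float(j["px"])
for r in range(171,182):
    print(r,' '.join("%4d,%3d,%3d"%(*(R.T@(X[r,c,:2]-t)-[px,0]),X[r,c,2]) for c in range(284,296,2)))
E
```

```text
t: 5.05
position: [477.7, 212.9, 34.6]
eef_rot: [[-0.045, 0.999, -0.0], [0.999, 0.045, -0.0], [-0.0, -0.0, -1.0]]
ft_force: [-0.2, -0.3, -0.5]
width: 0.0
grasp_force: 0.0
t 5.05 target [477.5 216.2  46. ] turn [-0.0002  0.     -0.0019] deg [-0.   0.  -0.3] shift mm [  3.2  -0.1 -11.4] norm [ 0.0269 -0.0007 -0.0947] tipjig [-0.2 59.9] tipz 15.6 F [-0.2 -0.3 -0.5] w 0.0 q [0.28 0.   1.99 0.   1.15 0.23]
171  103, 48, 32   -6, 71, 73  -13, 66, 75  -14, 59, 74   -7, 50, 71  130,  2, 16
172   94, 51, 32   -3, 70, 68  -16, 67, 72  -15, 60, 71   -9, 51, 68   21, 35, 55
173   86, 53, 31   -7, 71, 66  -10, 65, 67  -11, 58, 66   -3, 49, 62   18, 35, 52
174   18, 72, 54   -4, 71, 61  -15, 67, 65  -13, 59, 63   -7, 51, 60   21, 35, 47
175   18, 72, 50   -1, 70, 57  -14, 67, 61  -14, 60, 60  -11, 52, 58   13, 37, 47
176   15, 73, 47   -4, 71, 54  -16, 67, 58  -11, 59, 55   -6, 51, 52   15, 37, 42
177   15, 73, 44   18, 65, 42  -11, 66, 52   -8, 58, 50   15, 44, 40   16, 37, 38
178   21, 72, 38   17, 65, 38  -13, 67, 50  -10, 59, 48   37, 38, 27   15, 37, 35
179   28, 70, 31   27, 63, 31   21, 57, 32   18, 51, 32   16, 44, 32   20, 36, 29
180   17, 73, 32   18, 66, 31   15, 59, 31   11, 53, 31    6, 47, 32   15, 37, 27
181   18, 73, 28    6, 69, 32    1, 63, 33    1, 56, 32   -6, 51, 34   -2, 43, 31
```

```bash
python3 -m jog '[[[0,0,0,0.012,0,0.03,0],[0,0,0,0.012,0,0.06,0],[0,0,0,0.012,0,0.085,0],[0,0,0,0.012,0,0.085,0],[0,0,0,0.012,0,0.085,0]]]'
```

```text
t: 5.6
position: [477.6, 214.4, 24.5]
eef_rot: [[-0.045, 0.999, -0.0], [0.999, 0.045, -0.0], [-0.0, -0.0, -1.0]]
ft_force: [-0.2, -0.8, 0.8]
width: -0.2
grasp_force: 0.0
```

```bash
python3 -m jog '[[[0,0,0,0,0,0.015,0],[0,0,0,0,0,0.035,0],[0,0,0,0,0,0.035,0],[0,0,0,0,0,0.035,0]]]'
```

```text
t: 6.0
position: [478.0, 214.4, 20.7]
eef_rot: [[-0.045, 0.999, 0.0], [0.999, 0.045, 0.0], [0.0, 0.0, -1.0]]
ft_force: [0.9, -0.8, 1.4]
width: -0.3
grasp_force: 0.7
```

```bash
python3 -m jog '[[[0,0,0,0,0,0.012,0],[0,0,0,0,0,0.025,0],[0,0,0,0,0,0.025,0],[0,0,0,0,0,0.025,0]]]'; python3 -m jog '[[[0,0,0,0,0,0.012,0],[0,0,0,0,0,0.025,0],[0,0,0,0,0,0.025,0],[0,0,0,0,0,0.025,0]]]'
python3 - <<'E'
from h import *
p,d=read_camera("side");X=cloud("side",d)
j=np.load("jig.npz");R,t,px=j["R"],j["t"],float(j["px"])
for r in range(174,187):
    print(r,' '.join("%4d,%3d,%3d"%(*(R.T@(X[r,c,:2]-t)-[px,0]),X[r,c,2]) for c in range(284,296,2)))
E
```

```text
t: 6.4
position: [478.0, 214.4, 17.6]
eef_rot: [[-0.045, 0.999, 0.0], [0.999, 0.045, 0.0], [0.0, 0.0, -1.0]]
ft_force: [0.6, 0.4, 1.7]
width: -0.3
grasp_force: 1.1
t: 6.8
position: [478.0, 214.4, 14.6]
eef_rot: [[-0.045, 0.999, 0.0], [0.999, 0.045, 0.0], [0.0, 0.0, -1.0]]
ft_force: [1.7, 0.6, 3.6]
width: -0.1
grasp_force: 1.4
174   21, 71, 53   -9, 72, 64   -5, 64, 61  -11, 59, 63   -4, 50, 59   18, 36, 49
175   19, 72, 50   -6, 72, 59  -14, 67, 61   -9, 58, 58   -5, 50, 56   18, 36, 45
176   23, 71, 45   -8, 72, 56  -10, 66, 56  -11, 59, 55   -6, 50, 52   16, 36, 42
177   21, 71, 41   -4, 71, 51  -15, 67, 54  -10, 59, 51  -11, 52, 50   16, 37, 38
178   22, 71, 37   -9, 73, 49   -7, 65, 47  -11, 59, 48   -3, 50, 43   19, 36, 33
179   41, 67, 26   -8, 73, 45  -15, 68, 47  -12, 60, 45   -6, 51, 41   23, 35, 28
180   28, 70, 28   -9, 73, 42   -6, 65, 40  -13, 60, 41   -6, 51, 38   15, 37, 27
181   29, 70, 23   -6, 73, 37   -6, 66, 36   -9, 59, 36   -9, 52, 35   14, 38, 24
182   22, 72, 22   21, 65, 22   -7, 66, 33   -7, 59, 32  -18, 55, 35   43, 30,  8
183   60, 62,  3    5, 70, 25   -2, 65, 27  -19, 62, 33  -23, 57, 34   -4, 44, 25
184   53, 64,  2    0, 71, 23   -7, 66, 26  -10, 60, 26  -26, 57, 31  -10, 46, 23
185   46, 66,  1    0, 71, 19  -15, 69, 25  -18, 62, 25  -24, 57, 27  -20, 49, 24
186   40, 68,  0   34, 62,  1  -21, 70, 24  -24, 64, 24  -30, 59, 26  -29, 52, 24
```

The bar has moved down about 7 mm and Fz is 3.6 N. I'll go 2 mm lower, then push along tool +x (the jig's +x) in small steps.

```bash
python3 -m jog '[[[0,0,0,0,0,0.018,0],[0,0,0,0,0,0.018,0],[0,0,0,0,0,0.018,0],[0,0,-0.002,0.03,0,0.018,0],[0,0,-0.002,0.06,0,0.018,0],[0,0,-0.002,0.09,0,0.018,0],[0,0,-0.002,0.12,0,0.018,0],[0,0,-0.002,0.12,0,0.018,0]]]'; python3 go.py 3 60 27
python3 - <<'E'
from h import *
p,d=read_camera("side");X=cloud("side",d)
j=np.load("jig.npz");R,t,px=j["R"],j["t"],float(j["px"])
for r in range(172,187):
    print(r,' '.join("%4d,%3d,%3d"%(*(R.T@(X[r,c,:2]-t)-[px,0]),X[r,c,2]) for c in range(280,294,2)))
E
```

```text
t: 7.65
position: [476.8, 229.2, 12.2]
eef_rot: [[-0.052, 0.999, -0.001], [0.999, 0.052, 0.0], [0.0, -0.001, -1.0]]
ft_force: [-1.2, -2.4, 3.8]
width: 0.1
grasp_force: 2.1
t 7.65 target [477.5 216.2  46. ] turn [-0.0002 -0.0001  0.0002] deg [-0. -0.  0.] shift mm [-13.1  -0.1 -33.8] norm [-0.109  -0.0005 -0.2817] tipjig [16.1 60. ] tipz -6.8 F [-1.2 -2.4  3.8] w 0.1 q [0.31 0.05 1.98 0.   1.11 0.25]
172    1, 90, 70    5, 82, 67    4, 75, 66    0, 69, 67   13, 58, 61    3, 54, 64    9, 45, 60
173  115, 61, 22  105, 56, 25    9, 74, 61    1, 69, 63    5, 61, 60    6, 53, 59   20, 42, 52
174  108, 63, 21  102, 57, 22    8, 74, 58    4, 68, 58    7, 60, 56    8, 53, 55   26, 41, 47
175   91, 68, 24   97, 58, 20   17, 72, 51    9, 67, 53   -1, 63, 56   -3, 57, 56   28, 40, 42
176   87, 69, 21   78, 63, 24   15, 73, 47    4, 69, 51    4, 62, 50    4, 54, 49    5, 47, 47
177   75, 72, 22   73, 65, 22   14, 73, 44   11, 67, 45    6, 61, 45    6, 54, 44    7, 47, 43
178   75, 72, 18   64, 68, 22   16, 73, 40   11, 67, 41    0, 63, 45    8, 54, 40    7, 47, 39
179  104, 65,  3   52, 71, 23   14, 74, 37    5, 69, 40    1, 63, 40    2, 55, 39   11, 46, 34
180   94, 68,  3   51, 71, 19   16, 73, 33    9, 68, 34    3, 63, 35    0, 56, 36   45, 36, 16
181   91, 69,  0   52, 71, 15   37, 68, 20    4, 70, 33    4, 63, 32    3, 55, 31   27, 41, 20
182   74, 73,  3   76, 65,  1   21, 72, 23   19, 66, 23    4, 63, 28    6, 55, 26  -17, 55, 35
183   67, 75,  2   66, 68,  2   24, 72, 18   11, 68, 22    4, 63, 24  -20, 63, 33  -25, 57, 35
184   62, 77,  0   56, 71,  2   62, 62, -1    2, 71, 22   -3, 65, 24   -2, 58, 22  -19, 55, 28
185   62, 77, -3   46, 74,  2   50, 65,  0    0, 72, 20  -12, 68, 24  -13, 61, 23  -23, 57, 26
186   51, 80, -2   37, 76,  2   36, 69,  1   -4, 73, 18  -20, 70, 24  -19, 63, 22  -28, 58, 25
```

```bash
python3 -m jog '[[[0,0,0,0.05,0,0,0],[0,0,0,0.1,0,0,0],[0,0,0,0.15,0,0,0],[0,0,0,0.2,0,0,0],[0,0,0,0.25,0,0,0],[0,0,0,0.3,0,0,0],[0,0,0,0.35,0,0,0],[0,0,0,0.4,0,0,0],[0,0,0,0.43,0,0,0],[0,0,0,0.43,0,0,0],[0,0,0,0.43,0,0,0]]]'; python3 go.py 76 60 -7
```

```text
t: 8.8
position: [474.1, 280.8, 12.2]
eef_rot: [[-0.051, 0.999, -0.001], [0.999, 0.051, 0.001], [0.001, -0.001, -1.0]]
ft_force: [-1.5, -0.6, 3.7]
width: 0.3
grasp_force: 1.7
t 8.8 target [473.7 289.1  12. ] turn [-0.0002 -0.0004  0.    ] deg [-0.  -0.1  0. ] shift mm [8.3 0.1 0.2] norm [0.0689 0.0005 0.0016] tipjig [67.7 60.1] tipz -6.8 F [-1.5 -0.6  3.7] w 0.3 q [0.4  0.1  1.93 0.   1.11 0.35]
```

```bash
python3 -m jog '[[[0,0,0,0.02,0,0,0],[0,0,0,0.04,0,0,0],[0,0,0,0.055,0,0,0],[0,0,0,0.055,0,0,0]]]'; python3 -m jog '[[[0,0,0,0.01,0,0,0],[0,0,0,0.018,0,0,0],[0,0,0,0.018,0,0,0]]]'; python3 go.py 76 60 -7
```

```text
t: 9.2
position: [473.9, 286.9, 12.1]
eef_rot: [[-0.052, 0.999, -0.0], [0.999, 0.052, -0.0], [-0.0, -0.0, -1.0]]
ft_force: [-0.5, -4.3, 2.8]
width: -0.0
grasp_force: 2.4
t: 9.5
position: [473.9, 289.1, 12.2]
eef_rot: [[-0.052, 0.999, -0.0], [0.999, 0.052, -0.0], [-0.0, -0.0, -1.0]]
ft_force: [-1.5, -4.1, 2.4]
width: -0.1
grasp_force: 2.5
t 9.5 target [473.7 289.1  12. ] turn [-0.0001  0.      0.0001] deg [-0.  0.  0.] shift mm [-0.  -0.2  0.2] norm [-0.0004 -0.0014  0.0015] tipjig [76.  59.8] tipz -6.8 F [-1.5 -4.1  2.4] w -0.1 q [0.41 0.11 1.92 0.   1.11 0.36]
```

```bash
for i in 1; do python3 -m jog '[[[0,0,0,0.009,0,0,0],[0,0,0,0.009,0,0,0]]]' | grep -E 'pos|ft'; done; python3 -m jog '[[[0,0,0,0.009,0,0,0],[0,0,0,0.009,0,0,0]]]' | grep -E 'pos|ft'
```

```text
position: [473.8, 290.2, 12.2]
ft_force: [-0.7, -4.5, 3.0]
position: [473.8, 290.6, 12.2]
ft_force: [-2.5, -6.7, 3.7]
```

```bash
python3 -m jog '[[[0,0,0,0.012,0,0,0],[0,0,0,0.012,0,0,0],[0,0,0,0.012,0,0,0]]]' | grep -E 'pos|ft'; python3 -m jog '[[[0,0,0,0.012,0,0,0],[0,0,0,0.012,0,0,0],[0,0,0,0.012,0,0,0]]]' | grep -E 'pos|ft';python3 - <<'E'
from h import *
p,d=read_camera("side");X=cloud("side",d)
j=np.load("jig.npz");R,t,px=j["R"],j["t"],float(j["px"])
for r in range(160,174):
    print(r,' '.join("%4d,%3d,%3d"%(*(R.T@(X[r,c,:2]-t)-[px,0]),X[r,c,2]) for c in range(278,292,2)))
E
```

```text
position: [473.8, 290.6, 12.2]
ft_force: [-0.7, -12.5, 4.5]
position: [473.8, 290.6, 12.3]
ft_force: [-2.2, -16.8, 7.3]
160   79, 75, 86   59, 73, 92   58, 66, 91   67, 56, 87   58, 51, 90   87, 36, 78   85, 29, 78
161   82, 74, 81   63, 72, 87   62, 65, 86   67, 56, 84   63, 50, 84   79, 38, 77   65, 35, 81
162   86, 73, 76   63, 72, 83   63, 65, 82   70, 56, 79   62, 50, 81   68, 41, 77   63, 36, 78
163   70, 78, 78   63, 72, 80   67, 64, 77   63, 58, 77   63, 50, 77   70, 41, 73   63, 35, 74
164   68, 78, 75   64, 72, 75   63, 65, 75   68, 56, 72   66, 50, 72   70, 41, 69   59, 37, 72
165   75, 77, 69   65, 72, 71   62, 66, 71   68, 57, 68   60, 52, 70   71, 41, 65  851,-188,-220
166   68, 79, 68   65, 72, 68   68, 64, 65   62, 58, 67   64, 51, 65   89, 36, 55   93, 27, 52
167  256, 32, -4   63, 73, 65   65, 65, 63   72, 56, 59   72, 49, 58   87, 37, 52   94, 27, 48
168  242, 36, -3   72, 71, 58   64, 66, 60   68, 57, 57   66, 50, 57   90, 36, 47   86, 30, 47
169  228, 40, -2   70, 72, 55   64, 66, 56   73, 56, 51   68, 50, 52   81, 39, 46   87, 30, 43
170  212, 44, -1   66, 73, 52   64, 66, 52   63, 59, 51   72, 49, 47   84, 38, 41   86, 30, 39
171  207, 45, -3   74, 71, 46   68, 65, 47   67, 58, 46   71, 50, 43   86, 38, 37   87, 30, 35
172  201, 47, -5   77, 70, 41   66, 66, 44   70, 57, 41   66, 51, 41   84, 39, 34   87, 30, 31
173  119, 68, 21   67, 73, 41   68, 65, 39   69, 58, 38   69, 50, 37   85, 38, 29   89, 30, 27
```

The arm stopped solidly at 17 N with the plate at about 87 mm, which is 17+70, so the carriage is home. I'll ease the push, then lift straight up.

```bash
python3 -m jog '[[[0,0,0,-0.027,0,0,0],[0,0,0,-0.027,0,0,0]]]' | grep -E 'pos|ft'; python3 -m jog '[[[0,0,0,0,0,-0.03,0],[0,0,0,0,0,-0.06,0],[0,0,0,0,0,-0.09,0],[0,0,0,-0.02,0,-0.12,0],[0,0,0,-0.03,0,-0.2,0],[0,0,0,-0.03,0,-0.4,0],[0,0,0,-0.03,0,-0.7,0],[0,0,0,-0.03,0,-1,0],[0,0,0,-0.03,0,-1,0]]]' ; python3 go.py 3 60 0
```

```text
position: [474.0, 290.6, 12.4]
ft_force: [-1.4, -5.6, 2.8]
t: 11.65
position: [478.1, 289.8, 140.3]
eef_rot: [[-0.052, 0.999, 0.012], [0.999, 0.052, 0.007], [0.006, 0.012, -1.0]]
ft_force: [1.2, 0.3, 0.5]
width: -0.1
grasp_force: 0.0
t 11.65 target [477.5 216.2  19. ] turn [ 0.0039 -0.0019  0.0002] deg [ 0.7 -0.3  0. ] shift mm [-74.2  -6.  120.8] norm [-0.6183 -0.0498  1.007 ] tipjig [76.5 55.6] tipz 121.3 F [1.2 0.3 0.5] w -0.1 q [ 0.41 -0.05  1.85  0.    1.33  0.36]
```

Move aside so the top camera sees the jig, and check.

```bash
python3 -m jog '[[[0,0,0,0,-0.3,-0.4,0],[0,0,0,0,-0.6,-0.6,0],[0,0,0,0,-1,-0.6,0],[0,0,0,0,-1,-0.6,0]]]' | grep pos; python3 -m jog '[[[0,0,0,-1,0,0,0],[0,0,0,-1,0,0,0],[0,0,0,-1,0,0,0],[0,0,0,-1,0,0,0]]]' | grep pos;  python3 -m jog '[[[0,0,0,-1,0,0,0],[0,0,0,-1,0,0,0],[0,0,0,-1,0,0,0],[0,0,0,-1,0,0,0]]]' | grep pos
python3 - <<'E'
from h import *
p,d=read_camera("top"); cv2.imwrite("pics/top3.png",cv2.resize(p[160:240,165:275,::-1],None,fx=7,fy=7,interpolation=cv2.INTER_CUBIC))
X=cloud("top",d);j=np.load("jig.npz");R,t,px=j["R"],j["t"],float(j["px"])
J=(X[...,:2]-t)@R-[px,0]; Z=X[...,2]
m=(J[...,0]>-10)&(J[...,0]<100)&(abs(J[...,1]-57)<10)
b=m&(Z<48); print("bar z",np.median(Z[b]), "plate x",np.median(J[m&(Z>50)][:,0]))
E
```

```text
position: [350.4, 281.5, 205.1]
position: [360.9, 159.8, 204.4]
position: [367.2, 40.4, 204.5]
bar z 35.84351354835326 plate x 90.18345511417684
```

View pics/top3.png

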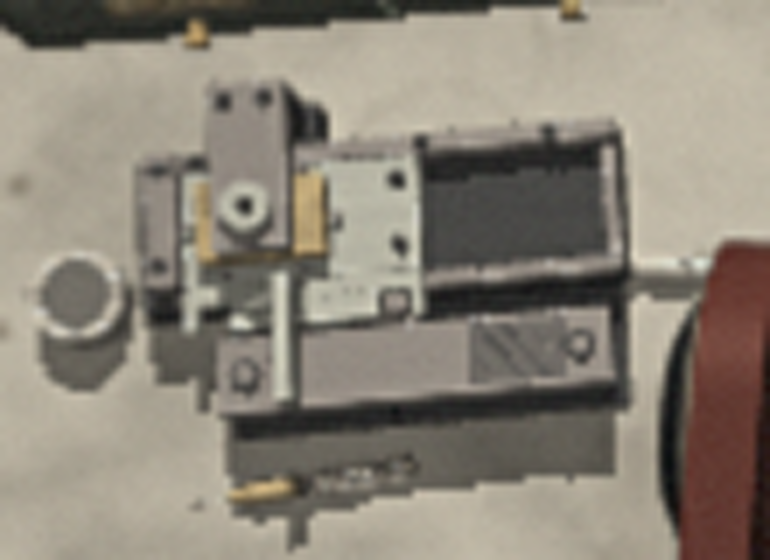

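The carriage is against the end stop with the blank under the bush at (245,207). The bar is back up at z 36, the pin is visible in the notch at (395,300), and the tin, pin vice and collet haven't moved.

```bash
python3 -c "
from workcell import *
print(sign_off())"
```

```text
the job is handed in; nothing more can be done
None
```

The carriage is home against the end stop and locked by the pin, the blank is in its nest under the drill bush, the tin, pin vice and collet beside the jig did not move, and the job is handed in.

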